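Shut the rinse-water valve under the box cover

TASK

On the pottery bench, push the loose metal cover of the valve box along its guides by its yellow tab, all the way aside over the closed half of the box, up to the stop, without lifting it. Then push the red valve handle with the white band round until it is fully shut, square across its pipe. Leave the cover aside, the blue handle open and everything else on the bench where it stands.

Things in the scene. Friction and masses are not known exactly. Their poses are not given: they have to be found in the camera images.
- valve_box: Fixed blue box, grey inside, 160 (x) x 484 (y) x 84 mm high; origin under its centre. -y half: open valve chamber, inside x -60 to 60, y -222 to -2 mm, floor z 6, walls to z 74. +y half: closed deck at z 74. Blue lips (6 mm sides, 8 mm ends) rise to z 84 all round as guides and end stops for the cover. Two copper pipes leave at +x.
- cover: Loose aluminium plate on the box, 144 (x) x 236 (y) x 6 mm, about 0.5 kg, slides along the box's y between the lips (2 mm play a side), a few N of friction. Origin: centre of its underside, 74 mm above the bench. Yellow tab 60 (x) x 12 (y) mm at its centre, 6 to 36 mm above the underside. In the box frame y = -116 mm closed (starts up to 32 mm open), +116 mm fully aside at the +y stop.
- red_handle (a joint): Angle of the red valve handle in rad: 0 = open, pointing to the box's -x along its pipe; pi/2 = shut, pointing to the box's +y, at its hard stop. It turns clockwise seen from above to shut, stays where it is left, and needs about 2 to 3 N at the grip.
- blue_handle (a joint): Angle of the blue valve handle, same meaning; it starts open (0 to 0.12 rad) and must stay open.
- red_pivot (a point): Point on the red valve's upright axis at mid-height of its handle, 56 mm above the bench. In the box frame it is at x = +30 mm and y = -168 or -83 mm; the blue valve has the other place.
- red_grip (a point): Point on the red handle 45 mm from its axis, at mid-height. The red grip with a white band spans 19 to 65 mm from the axis, 14 mm wide, 46 to 66 mm above the bench. A copper pipe runs below it along the box's x, top 29 mm above the bench; a brass body within 22 mm of the axis is up to 36 mm above the bench.
- blue_pivot (a point): Point on the blue valve's axis, as red_pivot.
- blue_grip (a point): Point on the blue handle 45 mm from its axis; same sizes, all blue.
- mug: White mug, 76 mm across, 85 mm high, on the bench on the box's -x side; origin under its centre. Leave alone.
- brush: Brush 180 mm long, 10 to 20 mm high, lying on the bench on the box's -x side. Leave alone.
- bowl: Terracotta bowl, 130 mm across, 60 mm high. Leave alone.
- glaze_jar: Amber jar with a black cap, 72 mm across, 100 mm high. Leave alone.
- spatula: Spatula 260 mm long lying on the bench. Leave alone.
- bisque_vase: Terracotta vase, 90 mm across, 110 mm high. Leave alone.
- wooden_bat: Round wooden throwing board, 180 mm across, 18 mm thick. Leave alone.

How it is judged:
By the outcome, as a careful person would: the job done as asked, in the order asked, and still so for the second after the job is handed in, with the robot touching nothing.
It also fails if it takes over 51 s, if anything falls off the work surface, if the arm or the gripper's body presses on something with over 40 N, if the wrist force passes 120 N, or if a joint passes its speed limit or range.

ROBOT

A 6-joint arm with a two-finger parallel gripper is mounted at the origin on the work surface. World frame = base frame: x ahead of the robot, y to its left, z up, the work surface at z = 0. Lengths are in m, angles in degrees, forces in N, time in s.
With the tool pointing down it reaches from about 0.3 to 0.75 m from the base axis. Payload 8.5 kg.
Tool frame: the origin (TCP) lies midway between the tips of the shut fingers; the grasp point (between the pads) lies env.tcp_to_grasp behind it (env.tcp_to_grasp is the distance from the TCP to the grasp point, in m); z points along the fingers, y is the line along which they close (so a half turn about z gives the same grasp; the last joint's range is limited). The gripper opens to 85 mm and grips with 20 to 120 N. Pads are 22 mm wide; open, the fingers measure 114 mm over their backs; the gripper's body (76 mm by 85 mm) begins 54 mm behind the grasp point. The pads swing forward as they close: fully open they stand 13 mm farther back than shut.
Start: joints at [59.284, 21.807, 74.336, -0, 83.858, -12.336], TCP at [0.173, 0.522, 0.202] pointing down, gripper open.
Joint ranges: [-178.18, 178.18], [-50.72, 133.34], [12.68, 142.11], [-81.47, 261.47], [9.98, 163.14], [-165.26, 165.26]. Speed limits (degrees/s): [136.94, 136.94, 180, 180, 180, 180].

INTERFACE

Orientations are given as a 3x3 rotation matrix whose columns are the frame's x, y, z axes.
In Python, from rig import observe, optics, job, env gives the robot as it stands. The module is installed in compiled form; this text tells all that it offers.
- The arm moves only by the shell command python3 -m jog 'ROWS' [FORCE]. ROWS is JSON, a list of rows, each a list of 7 numbers: the turn, a rotation vector about the tool's x, y, z in rad, then the shift along the tool's x, y, z in m, then the opening in per cent of the stroke, from 0 (shut) to 100 (fully open). A call has 1 to 10 rows; each row shifts and turns the commanded pose from where the row before left it, along the tool's axes as they then stand; what a row does not reach is not made up. A row lasts 1/8 s, in which the tool goes at most 62.5 mm and 10.7 degrees, less where a joint would pass 70% of its speed; a pose out of reach is approached as far as the arm can. A call is refused whole if a number of a shift passes 0.0625 or a number of a turn 0.188, either way. A call with a gripper value outside its range is refused whole. The fingers move at their own pace and stop on an object; FORCE is the grip in N (left out, the last holds). Time passes only in rows, so rows that do not move let the fingers close. It gives the time, the measured TCP pose, the force, the opening and the grip force at its end, in the units of the state.
- observe(): the state, without advancing time (a new reading comes with each control period).
- optics.get_image(name): name is "scene" or "top" or "wrist"; returns a dict with "pixels" (400x640x3 uint8, red, green, blue), "mtx" (3x3 intrinsics, pixels), "rvec" (rotation vector, rad) and "tvec" (3), from world to camera coordinates, as OpenCV has them. Camera axes: x right, y down, z forward; pixel columns grow to the right and rows downward; lengths in m; the calibration is good to about 2 mm. A picture is of the moment at which its call begins. There is no depth.
- job.close_job(): hands the job in; it is judged then, once.
The state is a dict: "time_s": time; "q": joint angles; "qvel": joint speeds; "joint_efforts": joint torques, N m; "position": TCP position; "tool_rot": TCP orientation; "ft_force": force on the tool from outside, world axes, zero at the start; "wrist_torque": the same for the moment, N m; "grip_width": finger opening in m; "gripper_force": force on a finger pad.
Only numpy, scipy, OpenCV 4.12 (cv2) and the standard library are available. Lean on these libraries where they do the work, as an engineer would, in place of code of your own. Each camera call takes 0.05 s, during which the arm holds its last target. There are 200 camera calls.

## Working session

There is one attempt and no reset: what is moved stays moved. The work goes in short steps, Python scripts to look and compute and a shell command to move; the robot and the scene stay as the last step left them, time stands still between calls to the robot, and variables do not carry over. Pictures are saved under pics/ and viewed, at most 10 in all, crops included, and the job is handed in when it is done.

```bash
mkdir -p pics
cat > h.py <<'E'
import numpy as np, cv2
from rig import observe, optics, job, env
def img(name, fn=None):
    d=optics.get_image(name)
    if fn: cv2.imwrite('pics/'+fn, d['pixels'][:,:,::-1])
    return d
def ray(d,uv,z):
    R=cv2.Rodrigues(np.array(d['rvec'],float))[0]; t=np.array(d['tvec'],float).ravel()
    uv=np.atleast_2d(np.array(uv,float))
    r=np.c_[uv,np.ones(len(uv))]@np.linalg.inv(np.array(d['mtx'])).T@R
    c=-R.T@t
    return c+r*((z-c[2])/r[:,2])[:,None]
def proj(d,P):
    return cv2.projectPoints(np.atleast_2d(np.array(P,float)),np.array(d['rvec'],float),np.array(d['tvec'],float),np.array(d['mtx'],float),None)[0][:,0]
E
python3 - <<'E'
from h import *
img('top','top0.png');img('scene','scene0.png')
s=observe();print(s['position'],s['tool_rot'],s['time_s'],env.tcp_to_grasp,s['ft_force'])
E
```

```text
[0.17327815 0.52167402 0.20109985] [[-9.48983779e-01  3.15324243e-01 -6.39412141e-04]
 [ 3.15324783e-01  9.48983183e-01 -1.09503070e-03]
 [ 2.61501641e-04 -1.24078887e-03 -9.99999196e-01]] 0.1 0.0187 [ 0.58515352  0.38981748 -0.03938463]
```

View pics/top0.png

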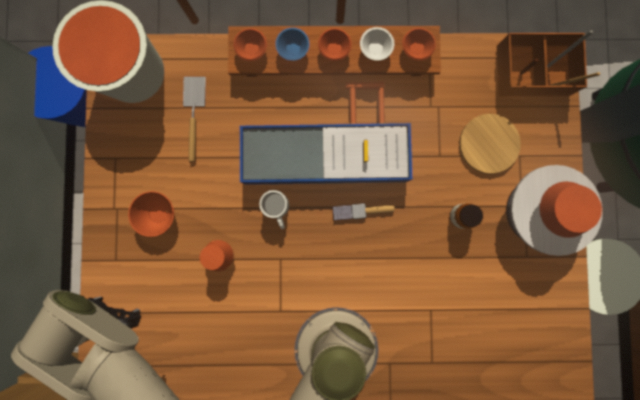

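View pics/scene0.png

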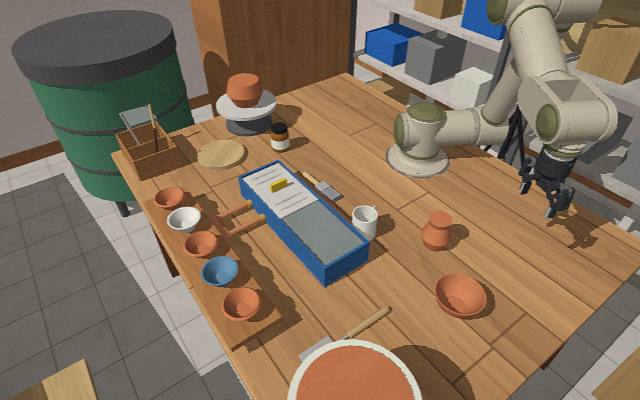

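The top view shows the box at (240–411, 123–184) px, the cover on its right half with the tab near (366,150), and the grey deck on the left. I'll measure the box and tab next.

Run:
```python
from h import *
d=img('top');p=d['pixels'];hsv=cv2.cvtColor(p,cv2.COLOR_RGB2HSV)
m=cv2.inRange(hsv,(105,110,40),(130,255,255));m[:115]=0;m[195:]=0;m[:,:225]=0;m[:,430:]=0
pts=cv2.findNonZero(m); r=cv2.minAreaRect(pts);bx=cv2.boxPoints(r)
print(r,len(pts)); w=ray(d,bx,.084);print(w.round(4),w.mean(0))
for i in range(4):print(np.linalg.norm(w[i]-w[i-1]),np.degrees(np.arctan2(*(w[i]-w[i-1])[1::-1])))
y=cv2.inRange(hsv,(20,150,120),(32,255,255));y[:135]=0;y[165:]=0;y[:,:330]=0;y[:,400:]=0
q=cv2.findNonZero(y);r=cv2.minAreaRect(q);print(r);print(ray(d,cv2.boxPoints(r),.105).round(4), ray(d,r[0],.105))
# mug, brush etc not moved
```

```text
((325.265869140625, 153.01148986816406), (55.8681755065918, 169.3543243408203), 89.10482788085938) 474
[[ 0.6401  0.268   0.084 ]
 [ 0.6451 -0.2109  0.084 ]
 [ 0.4861 -0.21    0.084 ]
 [ 0.4818  0.2645  0.084 ]] [0.56327218 0.02791168 0.084     ]
0.1583676112236256 1.2672056188588448
0.47888816724194705 -89.40152419120743
0.15901799804875888 179.69232863860262
0.4745254442872331 90.52104466731502
((365.5, 150.5), (21.0, 3.0), 90.0)
[[ 0.5953 -0.0792  0.105 ]
 [ 0.5952 -0.0876  0.105 ]
 [ 0.5365 -0.0868  0.105 ]
 [ 0.5366 -0.0785  0.105 ]] [[ 0.56585031 -0.08301188  0.105     ]]
```

```bash
python3 -m jog '[[0,0,-0.165,0,0,0,0],[0,0,-0.165,0,0,0,0],[0,0,0,-0.028,-0.046,0,0],[0,0,0,-0.028,-0.046,0,0],[0,0,0,-0.028,-0.046,0,0],[0,0,0,-0.028,-0.046,0,0],[0,0,0,-0.028,-0.046,0,0],[0,0,0,-0.028,-0.046,0,0],[0,0,0,-0.028,-0.046,0,0],[0,0,0,-0.028,-0.046,0,0]]' 30
python3 -m jog '[[0,0,0,-0.028,-0.046,0,0],[0,0,0,-0.028,-0.046,0,0],[0,0,0,-0.028,-0.046,0,0],[0,0,0,-0.028,-0.046,0,0],[0,0,0,-0.028,-0.046,0,0],[0,0,0,-0.028,-0.046,0,0],[0,0,0,0,0,0,0],[0,0,0,0,0,0,0]]'
```

```text
time_s: 1.4
position: [0.4014, 0.1544, 0.2016]
tool_rot: [[-1.0, -0.009, 0.0], [-0.009, 1.0, 0.0], [-0.0, 0.0, -1.0]]
ft_force: [0.6, 0.4, 0.6]
grip_width: -0.0003
gripper_force: 0.0
time_s: 2.4
position: [0.5709, -0.118, 0.2012]
tool_rot: [[-1.0, -0.009, -0.001], [-0.009, 1.0, 0.001], [0.001, 0.001, -1.0]]
ft_force: [0.2, 0.9, 0.7]
grip_width: -0.0003
gripper_force: 0.0
```

```bash
python3 -m jog '[[0,0,0,0.004,-0.012,0.03,0],[0,0,0,0,0,0.03,0],[0,0,0,0,0,0.03,0],[0,0,0,0,0,0.012,0],[0,0,0,0,0,0,0]]'
python3 - <<'E'
from h import *
d=img('scene');p=d['pixels'];hsv=cv2.cvtColor(p,cv2.COLOR_RGB2HSV)
cv2.imwrite('pics/s1.png',cv2.resize(p[110:260,200:400,::-1],None,fx=4,fy=4,interpolation=2))
print(observe()['position'],observe()['ft_force'])
E
```

```text
time_s: 3.02
position: [0.5673, -0.1297, 0.0998]
tool_rot: [[-1.0, -0.01, -0.0], [-0.01, 1.0, 0.0], [0.0, 0.0, -1.0]]
ft_force: [0.2, 0.6, -0.2]
grip_width: 0.0001
gripper_force: 0.0
[ 0.56772284 -0.13011715  0.10057431] [-0.21098264 -0.60382001  0.32344361]
```

View pics/s1.png

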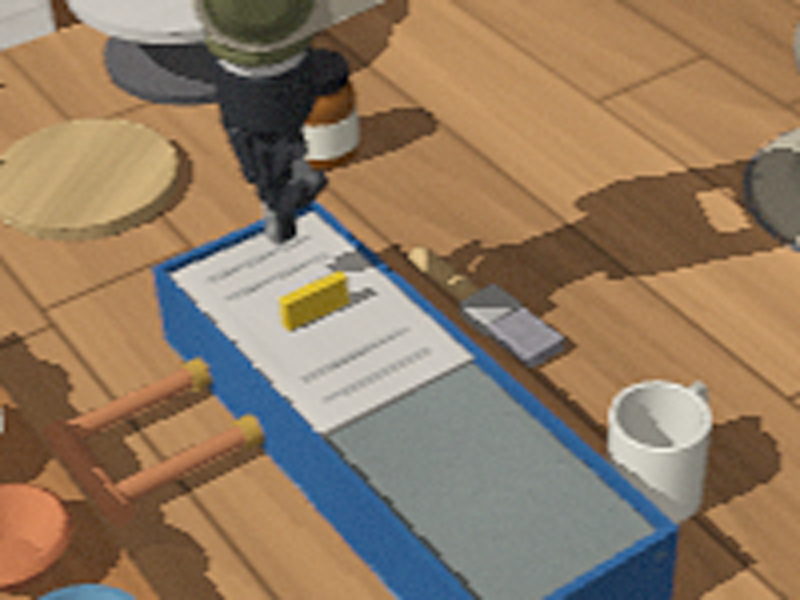

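The fingers sit just behind the tab (crop about (285,235), tab (315,300)), above the cover. I'll lower them a little and push.

```bash
python3 -m jog '[[0,0,0,0,0,0.010,0],[0,0,0,0,0.010,0,0],[0,0,0,0,0.010,0,0],[0,0,0,0,0.010,0,0],[0,0,0,0,0.015,0,0],[0,0,0,0,0.02,0,0],[0,0,0,0,0.02,0,0],[0,0,0,0,0.02,0,0]]'
python3 - <<'E'
from h import *
d=img('scene');p=d['pixels']
cv2.imwrite('pics/s2.png',cv2.resize(p[110:260,200:400,::-1],None,fx=4,fy=4,interpolation=2))
E
```

```text
time_s: 4.08
position: [0.5664, -0.0238, 0.0897]
tool_rot: [[-1.0, -0.01, 0.0], [-0.01, 1.0, 0.0], [-0.0, 0.0, -1.0]]
ft_force: [-0.1, 0.5, 0.7]
grip_width: 0.0004
gripper_force: 0.0
```

View pics/s2.png

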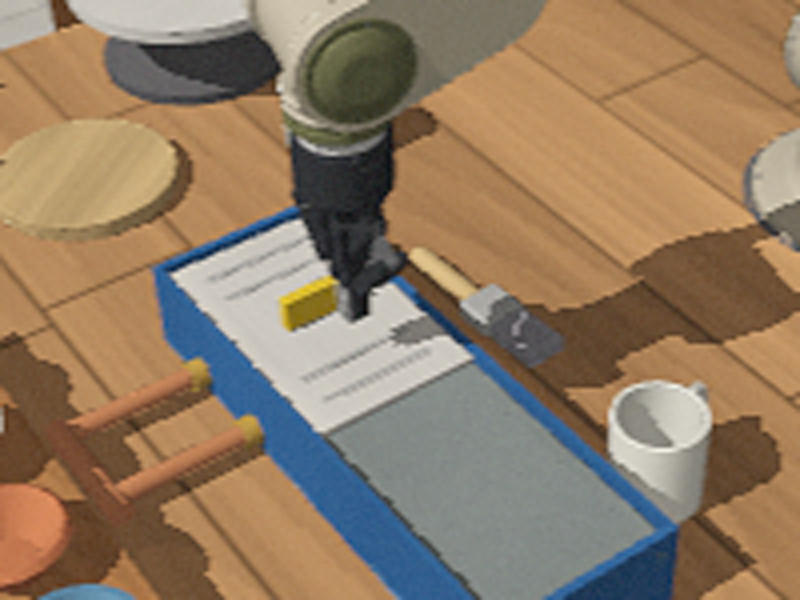

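Run:
```python
from h import *
t=observe()['position'];print(t)
for n in('scene','top'):
    d=img(n,n+'2.png');print(n,proj(d,[t,[t[0],t[1],.08],[.566,-.083,.11],[.566,-.083,.08],[.6045,.268,.084]]).round(1))
    hsv=cv2.cvtColor(d['pixels'],cv2.COLOR_RGB2HSV);y=cv2.inRange(hsv,(20,150,110),(32,255,255))
    for c in cv2.findContours(y,0,2)[0]:
        if cv2.contourArea(c)>20:print(cv2.boundingRect(c))
d=img('top');cv2.imwrite('pics/t2.png',cv2.resize(d['pixels'][100:210,220:430,::-1],None,fx=3.8,fy=3.8,interpolation=2))
```

```text
[ 0.56612178 -0.02177306  0.08966848]
scene [[289.2 195.5]
 [289.4 197.7]
 [278.5 180.5]
 [279.2 187.5]
 [335.9 260.6]]
(270, 179, 14, 13)
top [[343.2 151.4]
 [343.  152. ]
 [365.7 150.1]
 [364.7 151.9]
 [240.1 138.9]]
```

View pics/t2.png

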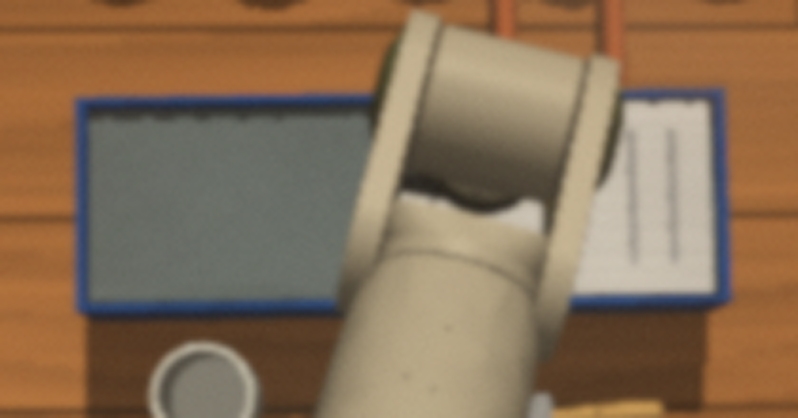

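The fingers passed without touching. The tip shows at about (288,190) in the scene view, where (289,195) was expected, so the real tip is roughly 25 mm higher than reported and cleared the tab. I'll go back, lower further and check.

```bash
python3 -m jog '[[0,0,0,0,0,-0.02,0],[0,0,0,0,-0.03,0,0],[0,0,0,0,-0.03,0,0],[0,0,0,0,-0.03,0,0],[0,0,0,0,-0.02,0,0],[0,0,0,0,0,0.02,0],[0,0,0,0,0,0.015,0],[0,0,0,0,0,0,0]]'
python3 - <<'E'
from h import *
d=img('scene');p=d['pixels'];t=observe()['position'];print(t)
print((proj(d,[t,t+[0,0,.02],t+[0,0,.03],t-[.02,0,0]])-[240,140])*8)
cv2.imwrite('pics/s3.png',cv2.resize(p[140:210,240:320,::-1],None,fx=8,fy=8,interpolation=2))
print(observe()['ft_force'],observe()['grip_width'])
E
```

```text
time_s: 5.28
position: [0.5669, -0.1351, 0.0735]
tool_rot: [[-1.0, -0.009, -0.002], [-0.009, 1.0, 0.001], [0.002, 0.001, -1.0]]
ft_force: [0.3, 0.0, 0.7]
grip_width: 0.0003
gripper_force: 0.0
[ 0.56744386 -0.13526649  0.07444835]
[[245.14884691 325.97284539]
 [240.94874468 288.9390952 ]
 [238.8177756  270.1496058 ]
 [286.01745579 307.72031229]]
[1.07486493 0.77469102 0.15667815] 2.6442660515650504e-05
```

View pics/s3.png

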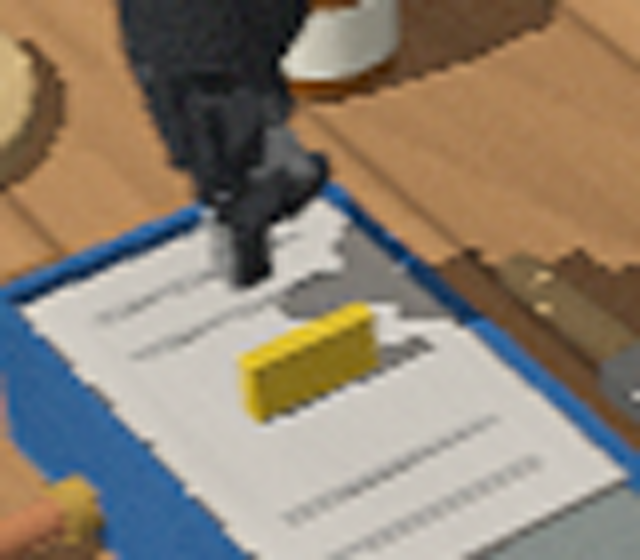

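The tip is at crop (250,283), which puts it 23–25 mm above the reported height. I'll lower 8 mm and push again.

```bash
python3 -m jog '[[0,0,0,0,0,0.008,0],[0,0,0,0,0.010,0,0],[0,0,0,0,0.010,0,0],[0,0,0,0,0.010,0,0],[0,0,0,0,0.010,0,0],[0,0,0,0,0.010,0,0],[0,0,0,0,0.01,0,0]]'
python3 - <<'E'
from h import *
d=img('scene')
hsv=cv2.cvtColor(d['pixels'],cv2.COLOR_RGB2HSV);y=cv2.inRange(hsv,(20,150,110),(32,255,255))
for c in cv2.findContours(y,0,2)[0]:
    if cv2.contourArea(c)>20:print(cv2.boundingRect(c))
E
```

```text
time_s: 6.2
position: [0.5671, -0.0751, 0.0669]
tool_rot: [[-1.0, -0.009, 0.001], [-0.009, 1.0, -0.001], [-0.001, -0.001, -1.0]]
ft_force: [0.7, -3.1, 0.9]
grip_width: -0.0001
gripper_force: 1.8
(275, 183, 17, 14)
```

```bash
python3 -m jog '[[0,0,0,0,0.018,0,0],[0,0,0,0,0.018,0,0],[0,0,0,0,0.018,0,0],[0,0,0,0,0.018,0,0],[0,0,0,0,0.018,0,0],[0,0,0,0,0.018,0,0],[0,0,0,0,0.018,0,0],[0,0,0,0,0.018,0,0],[0,0,0,0,0.018,0,0],[0,0,0,0,0.01,0,0]]'
python3 -m jog '[[0,0,0,0,0.004,0,0],[0,0,0,0,0.004,0,0],[0,0,0,0,0.004,0,0]]'
```

```text
time_s: 7.5
position: [0.5652, 0.0978, 0.0666]
tool_rot: [[-1.0, -0.01, -0.0], [-0.01, 1.0, 0.0], [0.0, 0.0, -1.0]]
ft_force: [1.3, -4.9, 2.5]
grip_width: -0.0003
gripper_force: 2.3
time_s: 7.88
position: [0.5652, 0.1084, 0.0665]
tool_rot: [[-1.0, -0.009, -0.0], [-0.009, 1.0, -0.0], [0.0, -0.0, -1.0]]
ft_force: [-0.1, -3.7, 2.7]
grip_width: -0.0
gripper_force: 2.0
```

```bash
python3 -m jog '[[0,0,0,0,0.004,0,0],[0,0,0,0,0.004,0,0],[0,0,0,0,0.002,0,0],[0,0,0,0,0.002,0,0]]'
python3 -m jog '[[0,0,0,0,0.002,0,0],[0,0,0,0,0.002,0,0]]'
```

```text
time_s: 8.38
position: [0.5651, 0.1206, 0.0666]
tool_rot: [[-1.0, -0.009, -0.0], [-0.009, 1.0, -0.0], [0.0, -0.0, -1.0]]
ft_force: [0.2, -2.9, 1.6]
grip_width: -0.0004
gripper_force: 1.8
time_s: 8.62
position: [0.5656, 0.1239, 0.0666]
tool_rot: [[-1.0, -0.009, 0.001], [-0.009, 1.0, -0.002], [-0.001, -0.002, -1.0]]
ft_force: [4.4, -11.2, -2.0]
grip_width: -0.0
gripper_force: 5.3
```

```bash
python3 -m jog '[[0,0,0,0,0.001,0,0],[0,0,0,0,0,0,0]]'
python3 -m jog '[[0,0,0,0,-0.01,0,0],[0,0,0,0,-0.01,-0.03,0],[0,0,0,0.05,0,-0.05,0],[0,0,0,0.06,0,-0.03,0],[0,0,0,0.06,0,0,0],[0,0,0,0,0,0,0]]'
python3 - <<'E'
from h import *
d=img('top');cv2.imwrite('pics/t4.png',cv2.resize(d['pixels'][110:195,230:425,::-1],None,fx=4,fy=4,interpolation=2))
hsv=cv2.cvtColor(d['pixels'],cv2.COLOR_RGB2HSV)
y=cv2.inRange(hsv,(20,150,120),(32,255,255));y[:135]=0;y[165:]=0;y[:,:250]=0;y[:,400:]=0
q=cv2.findNonZero(y)
if q is not None: print(ray(d,cv2.minAreaRect(q)[0],.105))
E
```

```text
time_s: 8.88
position: [0.5659, 0.1239, 0.0666]
tool_rot: [[-1.0, -0.009, 0.001], [-0.009, 1.0, -0.003], [-0.001, -0.003, -1.0]]
ft_force: [2.7, -11.8, -0.6]
grip_width: -0.0001
gripper_force: 5.7
time_s: 9.62
position: [0.4011, 0.1048, 0.1688]
tool_rot: [[-1.0, -0.01, -0.002], [-0.01, 1.0, 0.001], [0.002, 0.001, -1.0]]
ft_force: [1.3, 0.0, -0.4]
grip_width: -0.0004
gripper_force: 0.0
[[0.56440829 0.14392709 0.105     ]]
```

View pics/t4.png

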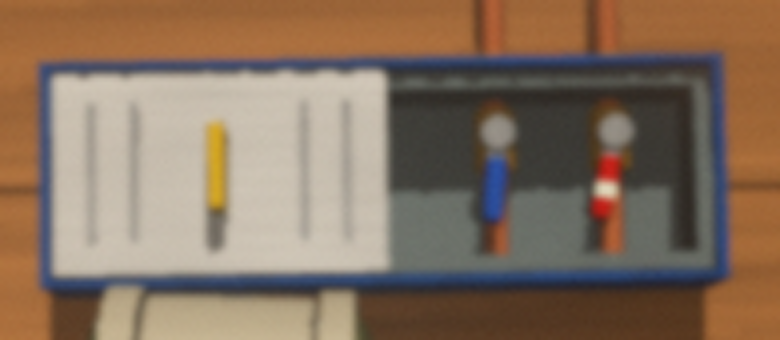

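The cover is at its stop (tab at box y +116 mm). The red handle with the white band is the right one, with its pivot near crop (616,130), and the blue is at (497,130), both open. I'll measure the grips and turn the tool 90° so its narrow side faces the end wall.

```bash
python3 -m jog '[[0,0,0.174,0,0,0,0],[0,0,0.174,0,0,0,0],[0,0,0.174,0,0,0,0],[0,0,0.174,0,0,0,0],[0,0,0.174,0,0,0,0],[0,0,0.174,0,0,0,0],[0,0,0.174,0,0,0,0],[0,0,0.174,0,0,0,0],[0,0,0.174,0,0,0,0],[0,0,0,0,0,0,0]]'
cat > v.py <<'E'
from h import *
d=img('top');p=d['pixels'][:,:,:].astype(int)
hsv=cv2.cvtColor(d['pixels'],cv2.COLOR_RGB2HSV)
roi=np.zeros((400,640),np.uint8);roi[133:174,330:404]=255
red=(cv2.inRange(hsv,(0,190,90),(5,255,255))|cv2.inRange(hsv,(172,170,90),(180,255,255)))&roi
roi2=np.zeros_like(roi);roi2[138:168,334:370]=255
blue=cv2.inRange(hsv,(105,120,60),(128,255,255))&roi2
gray=cv2.inRange(hsv,(0,0,100),(180,60,255))&roi
C=np.array([.5645,.028]);
for n,m,b in(('red',red,-.168),('blue',blue,-.083)):
    q=cv2.findNonZero(m)
    piv=C+[.03-.0095*b,b+.0095*.03]
    if q is None: print(n,'none');continue
    w=ray(d,q[:,0],.063)[:,:2];c=(w.min(0)+w.max(0))/2;v=c-piv
    print(n,len(q),'c',c.round(4),'piv',piv.round(4),'r',np.linalg.norm(v).round(4),'ang',np.arctan2(v[1],-v[0]).round(3))
print(observe()['position'],observe()['q'])
E
python3 v.py
```

```text
time_s: 10.92
position: [0.4062, 0.1041, 0.1686]
tool_rot: [[-0.015, 1.0, 0.0], [1.0, 0.015, 0.001], [0.001, 0.0, -1.0]]
ft_force: [0.1, 1.4, -0.1]
grip_width: -0.0004
gripper_force: 0.0
red 39 c [ 0.5539 -0.1313] piv [ 0.5961 -0.1397] r 0.0431 ang 0.196
blue 66 c [ 0.5543 -0.0524] piv [ 0.5953 -0.0547] r 0.041 ang 0.056
[0.40599704 0.10411081 0.1686339 ] [-1.91568241e+00  1.04914613e+01  9.67572363e+01  2.60255143e-02
  7.27497031e+01 -2.92483465e+00]
```

```bash
python3 -m jog '[[0,0,0,-0.045,0.025,0,0],[0,0,0,-0.045,0.025,0,0],[0,0,0,-0.045,0.025,0,0],[0,0,0,-0.045,0.025,0,0],[0,0,0,-0.045,0.025,0,0],[0,0,0,-0.045,0.025,0,0],[0,0,0,0,0,0.04,0],[0,0,0,0,0,0.04,0],[0,0,0,0,0,0,0]]'
python3 - <<'E'
from h import *
d=img('scene');p=d['pixels'];t=observe()['position'];print(t)
print((proj(d,[t,t+[0,0,.024]])-[220,140])*8)
cv2.imwrite('pics/s5.png',cv2.resize(p[140:210,220:320,::-1],None,fx=8,fy=8,interpolation=2))
E
```

```text
time_s: 12.1
position: [0.5579, -0.1633, 0.0862]
tool_rot: [[-0.016, 1.0, -0.005], [1.0, 0.016, 0.003], [0.003, -0.005, -1.0]]
ft_force: [-0.0, 0.3, 0.5]
grip_width: 0.0002
gripper_force: 0.0
[ 0.55907049 -0.16385139  0.08854783]
[[384.25615355 257.70396824]
 [379.00557238 212.75791248]]
```

View pics/s5.png

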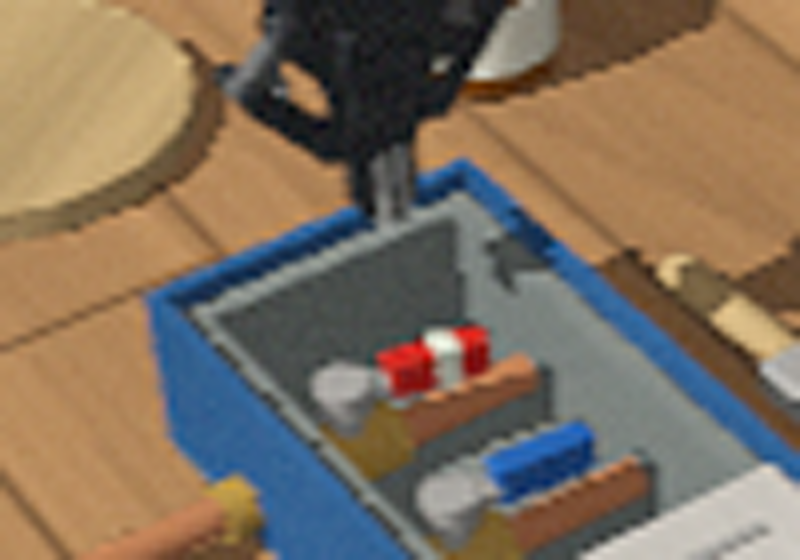

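The tip shows at (392,222), about 20 mm above the reported height, over the end of the chamber on the free side of the red grip. I'll descend next to the handle.

```bash
python3 -m jog '[[0,0,0,-0.006,-0.003,0.02,0],[0,0,0,0,0,0.02,0],[0,0,0,0,0,0.012,0],[0,0,0,0,0,0.010,0],[0,0,0,0,0,0,0]]'
```

```text
time_s: 12.78
position: [0.5561, -0.1698, 0.0268]
tool_rot: [[-0.014, 1.0, -0.0], [1.0, 0.014, 0.0], [0.0, -0.0, -1.0]]
ft_force: [0.3, 0.0, 0.6]
grip_width: -0.0003
gripper_force: 0.0
```

```bash
python3 -m jog '[[0,0,0,0.009,-0.002,0,0],[0,0,0,0.009,-0.002,0,0],[0,0,0,0.008,-0.002,0,0],[0,0,0,0.007,-0.001,0,0],[0,0,0,0.009,0.001,0,0],[0,0,0,0.009,0.003,0,0]]'
python3 -m jog '[[0,0,0,0.006,0.004,0,0],[0,0,0,0.006,0.005,0,0],[0,0,0,0,0,0,0]]'; python3 v.py
```

```text
time_s: 13.52
position: [0.5523, -0.1185, 0.0268]
tool_rot: [[-0.014, 1.0, -0.0], [1.0, 0.014, -0.0], [-0.0, -0.0, -1.0]]
ft_force: [-0.5, -3.8, 1.0]
grip_width: -0.0002
gripper_force: 1.6
time_s: 13.9
position: [0.5614, -0.106, 0.0266]
tool_rot: [[-0.015, 1.0, -0.0], [1.0, 0.015, 0.001], [0.001, -0.0, -1.0]]
ft_force: [0.2, 0.1, 0.5]
grip_width: 0.0004
gripper_force: 0.2
red none
blue none
[ 0.56117538 -0.10618175  0.02654784] [-2.26071377e+01  3.42543872e+01  8.47753875e+01  4.53009239e-02
  6.10079701e+01 -2.34542927e+01]
```

```bash
python3 -m jog '[[0,0,0,0.003,0.004,0,0],[0,0,0,0.003,0.004,0,0],[0,0,0,0,0.003,0,0],[0,0,0,0,0.001,0,0]]'
python3 -m jog '[[0,0,0,0,0.001,0,0],[0,0,0,0,0.001,0,0]]'
```

```text
time_s: 14.45
position: [0.5729, -0.1001, 0.0266]
tool_rot: [[-0.014, 1.0, -0.001], [1.0, 0.014, 0.001], [0.001, -0.001, -1.0]]
ft_force: [-3.1, 1.9, 0.9]
grip_width: -0.0
gripper_force: 1.4
time_s: 14.7
position: [0.5749, -0.1004, 0.0267]
tool_rot: [[-0.014, 1.0, -0.0], [1.0, 0.014, 0.0], [0.0, -0.0, -1.0]]
ft_force: [-3.6, 1.8, 0.1]
grip_width: 0.0001
gripper_force: 1.3
```

```bash
python3 -m jog '[[0,0,0,0,0.001,0,0],[0,0,0,0,0.001,0,0]]'
python3 -m jog '[[0,0,0,0,0.001,0,0],[0,0,0,0,0.001,0,0]]'
```

```text
time_s: 14.95
position: [0.577, -0.1005, 0.0267]
tool_rot: [[-0.014, 1.0, -0.0], [1.0, 0.014, 0.0], [0.0, -0.0, -1.0]]
ft_force: [-2.9, 1.6, 0.9]
grip_width: -0.0
gripper_force: 1.4
time_s: 15.2
position: [0.5791, -0.1005, 0.0268]
tool_rot: [[-0.014, 1.0, -0.0], [1.0, 0.014, 0.0], [0.0, -0.0, -1.0]]
ft_force: [-4.3, 1.9, 0.6]
grip_width: 0.0002
gripper_force: 1.7
```

```bash
for i in 1; do python3 -m jog '[[0,0,0,0,0.001,0,0],[0,0,0,0,0.001,0,0]]'; done
python3 -m jog '[[0,0,0,0,0.001,0,0],[0,0,0,0,0,0,0]]'
```

```text
time_s: 15.45
position: [0.5795, -0.1003, 0.0266]
tool_rot: [[-0.014, 1.0, -0.004], [1.0, 0.014, 0.001], [0.001, -0.004, -1.0]]
ft_force: [-11.8, 2.0, 5.0]
grip_width: 0.0002
gripper_force: 6.5
time_s: 15.7
position: [0.5795, -0.1002, 0.0266]
tool_rot: [[-0.014, 1.0, -0.006], [1.0, 0.014, 0.001], [0.001, -0.006, -1.0]]
ft_force: [-13.9, 1.8, 6.4]
grip_width: -0.0001
gripper_force: 7.7
```

Force rose to 14 N with no further motion, so the handle is at its hard stop. I'll withdraw and check.

```bash
python3 -m jog '[[0,0,0,0,-0.008,0,0],[0,0,0,0,-0.008,0,0],[0,0,0,0,0,-0.04,0],[0,0,0,0,0,-0.05,0],[0,0,0,0,0,-0.05,0],[0,0,0,0,-0.05,0,0],[0,0,0,0,-0.06,0,0],[0,0,0,0.04,-0.03,0,0],[0,0,0,0.04,0,0,0],[0,0,0,0,0,0,0]]'
python3 v.py
python3 - <<'E'
from h import *
d=img('top','t6f.png');cv2.imwrite('pics/t6.png',cv2.resize(d['pixels'][70:270,120:540,::-1],None,fx=1.9,fy=1.9,interpolation=2))
E
```

```text
time_s: 16.95
position: [0.4247, -0.0212, 0.1673]
tool_rot: [[-0.017, 1.0, 0.002], [1.0, 0.017, -0.0], [-0.0, 0.002, -1.0]]
ft_force: [0.6, -0.3, -0.1]
grip_width: 0.0
gripper_force: 0.0
red 33 c [ 0.5974 -0.0975] piv [ 0.5961 -0.1397] r 0.0423 ang 1.601
blue 64 c [ 0.5543 -0.0524] piv [ 0.5953 -0.0547] r 0.041 ang 0.056
[ 0.42512369 -0.02232816  0.16715207] [-1.90222380e+01  1.12013528e+01  9.60906440e+01 -9.64489985e-03
  7.26039385e+01 -1.99225045e+01]
```

View pics/t6.png

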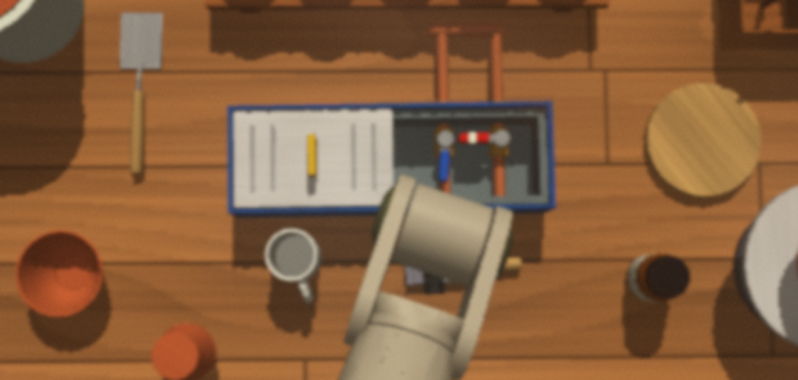

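The red handle is square across its pipe (crop (475,138)), the blue is still at 0.056 rad, the cover is aside with its tab at (311,155), and everything else is where it was. I'll hand in.

```bash
python3 -c "
from rig import job;print(job.close_job())"
```

```text
the job is handed in; nothing more can be done
None
```

The job is handed in: the cover is fully aside at its stop, the red handle is shut square across its pipe, the blue handle is still open, and nothing else on the bench appears to have moved; it took about 17 s of the 51 s allowed.

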